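# Time the drive pulley and lock it with the pin

### The job

Turn the toothed pulley of the drive unit by its rim until the engraved mark on the rim faces the fixed pointer, and let go of it. Then take the timing pin from its holder and lock the pulley: push the pin through the hole in the pulley into the bore below, feeling for the bore, which may lie a few millimetres to either side, and never forcing it, until its collar sits fully home on the pulley; leave it there and do not disturb the jar or the timer.

Things in the scene. Friction and masses are not known exactly. Their poses are not given: they have to be found in the camera images.
- drive_base: Grey base plate fixed to the table, 170 x 180 x 22 mm. Origin: on the vertical pulley axis at table height. Its x axis points from the axis straight away from the pointer; it spans x -105 to +65 mm, y +-90 mm, top at z = 22 mm (corner screws 5 mm higher). A steel bush, clamped flush in a slot of the plate under the pulley, has the timing bore: 13 mm across, sharp edge, through.
- pointer_tip (a point): Tip of the fixed pointer tongue, 77.5 mm from the axis, 52.5 mm above the table; its block, 16 x 30 mm, 52 mm high, stands 87 to 103 mm from the axis. The pointer only shows roughly where the bore is: the bore's centre is 50 mm from the axis towards the pointer, but up to 4.5 mm to either side of that line, different each time, and under the spoke when the mark is there: feel for it.
- pulley: Aluminium timing pulley lying flat; turns about the vertical axis either way (no stop within half a turn of the pointer), stays where left; stiff, about 0.2 N m or 3 N at the rim. Origin: on the axis at its underside, 26 mm above the table; z up; x points from the axis straight away from the engraved mark: the mark faces the pointer when the x axes of pulley and drive_base agree.
- mark (a point): Engraved dark line across the top of the rim, 10 mm long and 2.4 mm wide, on the spoke with the hole; this point is its middle, 70 mm from the axis, 54 mm above the table.
- pulley_hole (a point): Mouth of the pin hole in the wide spoke: 13 mm across, edge broken 0.5 mm, 50 mm from the axis in line with the mark, 38 mm above the table. Below the 12 mm spoke is a 4 mm gap, then the base plate. A pin through the hole that misses the bore stands on the plate, tip 22 mm above the table; moving it sideways then turns the pulley with it.
- pin: Loose steel timing pin, about 90 g, upright in its holder. Origin: centre of its lower tip; z up. Shank 12 mm across, 32 mm long, flat tip, edge broken 0.3 mm; collar 22 mm across at z 32 to 36 mm; square grip head 16 x 16 mm at z 36 to 76 mm, flats square to its x and y. Tip height over the table: 4 mm in the holder, 6 mm when fully home in the drive unit. Keep all forces on it under 50 N.
- pin_holder: Black block 50 x 50 x 36 mm fixed to the table, with one hole 15 mm across in the middle, in which the pin starts. Origin: centre of its underside.
- jar_a: Sample jar with red screw lid, 42 x 42 x 56 mm, a bystander. Origin: centre of its underside.
- lab_timer: White digital timer lying on its back, 66 x 62 x 18 mm, a bystander. Origin: centre of its underside.
- rim (a point): Top of the rim in the middle of the window opposite the mark. Rim: upright ring, outer radius 75 mm (teeth to 76.5), inner 65 mm, 26 to 54 mm above the table. Three windows between the spokes, centred 60 degrees either side of the mark and opposite it, open down to the base plate: there the rim can be pinched, one finger inside (49 mm free between hub and rim: open part-way), one outside.
- hub (a point): Top of the hub on the axis, 49 mm above the table; hub radius 16 mm. Three flat spokes 12 mm thick, their top 38 mm above the table: one 30 mm wide towards the mark, with the pin hole, two 22 mm wide at 120 degrees either side, without hole.
Things that resemble listed ones, but are neither listed nor needed, are in the scene too. There is more than one size of the pin_holder; the job needs the larger.

How it is judged:
By the outcome, as a careful person would: the job done as asked, in the order asked, and still so for the second after the job is handed in, with the robot touching nothing.
It also fails if it takes over 72 s, if anything falls off the work surface, if the arm or the gripper's body presses on something with over 40 N, if the wrist force passes 120 N, or if a joint passes its speed limit or range.

### The arm

A 6-joint arm with a two-finger parallel gripper is mounted at the origin on the work surface; the furniture and walls round the work are solid. World frame = base frame: x ahead of the robot, y to its left, z up, the work surface at z = 0. Lengths are in m, angles in rad, forces in N, time in s.
With the tool pointing down it reaches from about 0.25 to 0.775 m from the base axis. Payload 4 kg.
Tool frame: the origin (TCP) lies midway between the tips of the shut fingers; the grasp point (between the pads) lies 19 mm behind it; z points along the fingers, y is the direction in which the jaws open and shut (so a half turn about z gives the same grasp; the last joint's range is limited). The gripper opens to 94 mm and grips with 3 to 60 N. Pads are 16 mm wide; open, the fingers measure 119 mm over their backs; the gripper's body (75 mm by 177 mm) begins 78 mm behind the grasp point.
Start: joints at [-1.416, 0.087, 1.371, -0, 1.684, -0.103], TCP at [0.14, -0.532, 0.206] pointing down, gripper open.
Joint ranges: [-3.1, 3.1], [-0.76, 2.03], [0.27, 2.55], [-1.08, 4.22], [0.17, 2.65], [-2.57, 2.57]. Speed limits (rad/s): [2.79, 2.79, 3.14, 3.14, 3.14, 3.14].

### API

Orientations are given as [roll, pitch, yaw] about the fixed x, y, z axes, in that order (R = Rz(yaw) Ry(pitch) Rx(roll)).
In Python, from bench import get_obs, snapshot, ticket gives the robot as it stands.
- The arm moves only by the shell command python3 -m creep 'ROWS' [OPENING]. ROWS is JSON, a list that holds one entry, the list of rows, each a list of 4 numbers: the shift along the tool's x, y, z in mm, then the turn about the tool's z in degrees. A call has 1 to 8 rows; each row shifts and turns the commanded pose from where the row before left it, along the tool's axes as they then stand; what a row does not reach is not made up. A row lasts 1/8 s, in which the tool goes at most 62.5 mm and 10.7 degrees, less where a joint would pass 70% of its speed; a pose out of reach is approached as far as the arm can. A call with a gripper value outside its range is refused whole. OPENING is the opening, from 0 (shut) to 1 (fully open), set as the call begins (- or left out, the last holds). The fingers move at their own pace and stop on an object; the grip force is fixed at half the most. Time passes only in rows, so rows that do not move let the fingers close. It gives the time, the measured TCP pose, the force and the opening at its end, in the units of the state.
- get_obs(): the state, without advancing time (a new reading comes with each control period).
- snapshot(name): name is "scene" or "top"; returns a dict with "color" (400x640x3 uint8, red, green, blue), "depth" (400x640 float32, m along the optical axis (not along the pixel's ray), 0 where there is no reading), "fx", "fy", "cx", "cy" (pixels), "extrinsics" (4x4, takes a point from world to camera coordinates). Camera axes: x right, y down, z forward; pixel columns grow to the right and rows downward; lengths in m; the calibration is good to about 2 mm. A picture is of the moment at which its call begins.
- ticket.close_job(): hands the job in, once; it reports no verdict.
The state is a dict: "time": time; "joint_positions": joint angles; "qvel": joint speeds; "joint_torque": joint torques, N m; "tool_pos": TCP position; "ee_rot": TCP orientation; "wrist_force": force on the tool from outside, world axes, zero at the start; "wrist_torque": the same for the moment, N m; "width": finger opening in m.
Only numpy, scipy, OpenCV 4.12 (cv2) and the standard library are available. Lean on these libraries where they do the work, as an engineer would, in place of code of your own. Each camera call takes 0.05 s, during which the arm holds its last target. There are 200 camera calls.

## Working session

There is one attempt and no reset: what is moved stays moved. The work goes in short steps, Python scripts to look and compute and a shell command to move; the robot and the scene stay as the last step left them, time stands still between calls to the robot, and variables do not carry over. Pictures are saved under pics/ and viewed, on a budget of 10 in all, crops included, one or two more only if the job needs it, and the job is handed in when it is done.

```bash
ls; mkdir -p pics; cat > h.py <<'E'
import numpy as np, cv2
from bench import get_obs, snapshot
def snap(n):
    s=snapshot(n); s['E']=np.array(s['extrinsics']); return s
def ray(s,u,v):
    R=s['E'][:3,:3];t=s['E'][:3,3]
    d=R.T@np.array([(u-s['cx'])/s['fx'],(v-s['cy'])/s['fy'],1.]);return -R.T@t,d
def onplane(s,u,v,z):
    c,d=ray(s,u,v);return c+d*(z-c[2])/d[2]
def cloud(s):
    v,u=np.mgrid[:400,:640];z=s['depth'];P=np.stack([(u-s['cx'])/s['fx']*z,(v-s['cy'])/s['fy']*z,z],-1)
    return (P-s['E'][:3,3])@s['E'][:3,:3]
def proj(s,p):
    q=s['E'][:3,:3]@np.array(p)+s['E'][:3,3];return s['fx']*q[0]/q[2]+s['cx'],s['fy']*q[1]/q[2]+s['cy']
def save(s,f):cv2.imwrite('pics/'+f,s['color'][:,:,::-1])
E
python3 - <<'E'
from h import *
o=get_obs();print({k:np.round(v,4).tolist() for k,v in o.items()})
for n in('scene','top'):
    s=snap(n);save(s,n+'1.png');np.savez('/tmp/'+n+'1.npz',**s);c,d=ray(s,320,200);print(n,c,d,s['fx'])
E
```

```text
pics
{'time': 0.0, 'joint_positions': [-1.4161, 0.0879, 1.3722, -0.0, 1.6836, -0.1031], 'qvel': [0.0008, -0.0001, 0.0003, 0.0018, -0.0006, 0.0013], 'joint_torque': [-0.0001, -34.0174, -30.243, 0.0718, 0.033, -0.0002], 'tool_pos': [0.1401, -0.5313, 0.2043], 'ee_rot': [-3.1394, -0.0002, 0.2578], 'wrist_force': [0.5828, 0.1223, 0.1556], 'wrist_torque': [-0.0068, 0.0329, -0.0169], 'width': 0.0939}
scene [0.05971946 0.6522713  0.75695308] [ 0.44356723 -0.57191458 -0.69010048] 377.0532155186254
top [0.40593601 0.08316921 1.11152743] [ 0.06476537  0.01039004 -0.99785984] 411.45234322158
```

View pics/scene1.png

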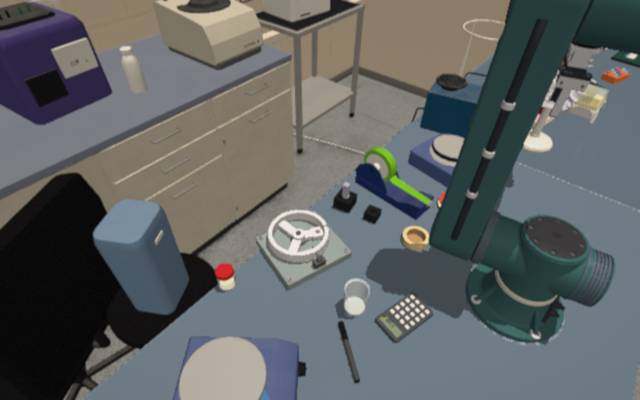

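View pics/top1.png

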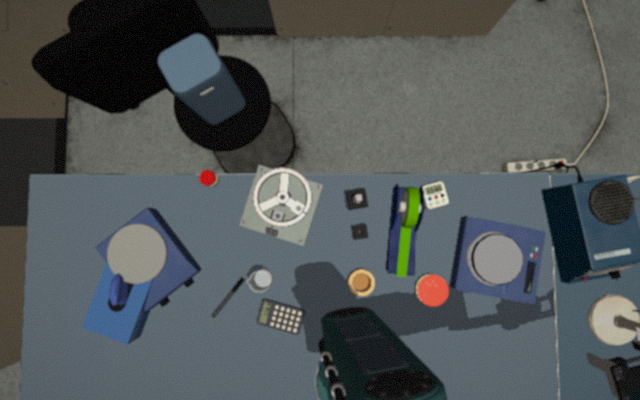

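Scene: pulley about (300,235) in the scene view and (283,197) in the top view; pin in the larger holder at (357,198) in the top view. Jar at (208,178) and timer at (435,194), also top view. I'll zoom in and measure.

```bash
python3 - <<'E'
from h import *
L=lambda n:dict(np.load(f'/tmp/{n}1.npz'))
t,s=L('top'),L('scene')
a=cv2.resize(t['color'][155:255,235:385],None,fx=5,fy=5,interpolation=cv2.INTER_CUBIC)[:, :750]
b=cv2.resize(s['color'][175:295,240:390],None,fx=5,fy=5,interpolation=cv2.INTER_CUBIC)
cv2.imwrite('pics/a.png',a[:,:,::-1]);cv2.imwrite('pics/b.png',b[:,:,::-1])
for n,m,r in(('top',t,(160,255,235,330)),('scene',s,(200,290,250,355))):
    P=cloud(m);hsv=cv2.cvtColor(m['color'],cv2.COLOR_RGB2HSV)
    w=np.zeros((400,640),bool);w[r[0]:r[1],r[2]:r[3]]=1
    z=P[...,2]
    k=w&(z>.047)&(z<.062); print(n,'rim z pts',k.sum(),np.median(z[k]))
    q=P[k][:,:2]
    A=np.c_[2*q,np.ones(len(q))];x=np.linalg.lstsq(A,(q**2).sum(1),rcond=None)[0];print('circ',x[:2],np.sqrt(x[2]+x[0]**2+x[1]**2))
    bm=(w&(z>.01)).astype(np.uint8)
    c=max(cv2.findContours(bm,0,2)[0],key=cv2.contourArea);print(cv2.minAreaRect(c), cv2.boxPoints(cv2.minAreaRect(c)).tolist())
    print('table z',np.median(z[300:305,190:200]) if n=='top' else np.median(z[330:340,300:310]))
    for nm,uv in (('holder',(357,198)),('jar',(208,178)),('timer',(435,194)),('small',(360,231)),('tape',(408,205))):
        if n=='top':
            u,v=uv;W=P[v-22:v+23,u-22:u+23].reshape(-1,3);W=W[(W[:,2]>.012)&(W[:,2]<.2)];print(nm,W.min(0),W.max(0))
E
```

```text
top rim z pts 860 0.052975426512004375
circ [0.48074012 0.19454834] 0.06999503531620442
((281.06011962890625, 202.59075927734375), (67.86602783203125, 69.4300765991211), 17.818889617919922) [[238.13180541992188, 225.25665283203125], [259.3780212402344, 159.1572265625], [323.9884338378906, 179.92486572265625], [302.7422180175781, 246.0242919921875]]
table z -0.0005097734581399282
holder [ 0.45025222 -0.02860005  0.01250124] [0.50677465 0.02617206 0.08220807]
jar [0.51342917 0.3678727  0.01256841] [0.55363797 0.40878679 0.06114002]
timer [ 0.43092515 -0.24444926  0.01212013] [ 0.52473996 -0.12680256  0.13591636]
small [ 0.37338557 -0.02903559  0.01345092] [0.45247614 0.0183593  0.0374411 ]
tape [ 0.40463925 -0.20007057  0.01216485] [ 0.51929963 -0.08808871  0.13591636]
scene rim z pts 1001 0.054928127661062594
circ [0.4542346  0.19716369] 0.07674722772710872
((301.5105895996094, 243.24270629882812), (73.80325317382812, 72.77320098876953), 55.491477966308594) [[250.6206512451172, 233.44825744628906], [310.5888671875, 192.22015380859375], [352.4005126953125, 253.0371551513672], [292.43231201171875, 294.2652587890625]]
table z 0.0016444066816606812
```

View pics/a.png

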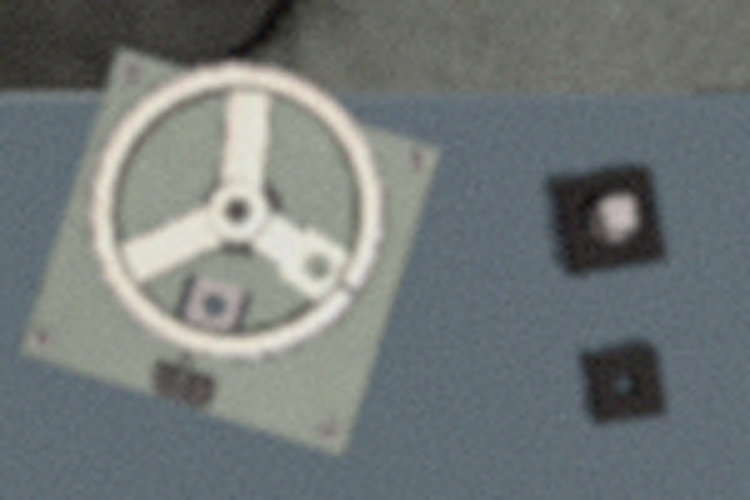

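View pics/b.png

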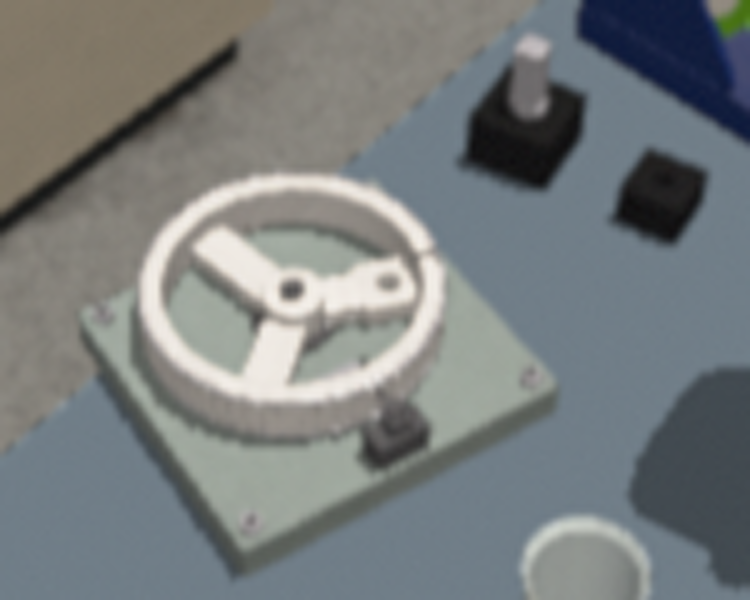

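Top crop shows: mark at (350,288), pulley hole at (319,266), hub at (237,210), pointer tip at (185,357), bush bore in the open window at (214,304), pin head at (620,214). The scene crop matches: hub (291,289), hole (389,283), mark (427,250), pin head top (534,45). Next I'll triangulate and refine by fitting.

```bash
cat >> h.py <<'E'
def tri(*uv):
    A=np.zeros((3,3));b=np.zeros(3)
    for s,u,v in uv:
        c,d=ray(s,u,v);d/=np.linalg.norm(d);M=np.eye(3)-np.outer(d,d);A+=M;b+=M@c
    p=np.linalg.solve(A,b);return p,[np.round(np.subtract(proj(s,p),(u,v)),2).tolist() for s,u,v in uv]
def circ(q):
    x=np.linalg.lstsq(np.c_[2*q,np.ones(len(q))],(q**2).sum(1),rcond=None)[0];return x[:2],np.sqrt(x[2]+x[0]**2+x[1]**2)
E
python3 - <<'E'
from h import *
L=lambda n:dict(np.load(f'/tmp/{n}1.npz'))
t,s=L('top'),L('scene')
T=lambda u,v:(t,(u+.5)/5-.5+235,(v+.5)/5-.5+155)
S=lambda u,v:(s,(u+.5)/5-.5+240,(v+.5)/5-.5+175)
pts={'hub':((237,210),(291,289)),'hole':((319,266),(389,283)),'mark':((350,288),(427,250)),'ptip':((185,357),(372,400)),'pin':((620,214),(534,45)),
'scrR':((417,160),None),'scr1':((131,73),(102,314)),'scr2':((40,338),(249,522)),'scr3':((328,428),(531,377)),'holdsmall':((625,385),(665,180))}
for n,(a,b) in pts.items():
    if b: p,e=tri(T(*a),S(*b));print(n,np.round(p,4),e)
Z={'hub':.049,'hole':.038,'mark':.054,'ptip':.0525,'bore':.022,'pin':.08,'scrR':.027,'scr1':.027,'scr2':.027,'scr3':.027}
pts['bore']=((214,304),None)
W={}
for n,z in Z.items():
    a,b=pts[n];W[n]=onplane(*T(*a),z)[:2];print(n,'top',np.round(W[n],4),'scene',np.round(onplane(*S(*b),z)[:2],4) if b else '')
h=W['hub']
for n in W: d=W[n]-h;print(n,np.linalg.norm(d).round(4),np.degrees(np.arctan2(d[1],d[0])).round(2))
# rim outer ellipse, bright mask
g=t['color'][155:255,235:330].min(2);m=(g>165).astype(np.uint8)
c,hi=cv2.findContours(m,cv2.RETR_CCOMP,cv2.CHAIN_APPROX_NONE)
c=max(c,key=lambda q:np.ptp(q[:,0,0]));q=np.array([onplane(t,u+235,v+155,.054)[:2] for u,v in c[:,0]]);print('rim',circ(q))
E
```

```text
hub [0.4838 0.1926 0.0492] [[0.04, 0.06], [-0.08, -0.01]]
hole [0.455  0.1506 0.0382] [[0.08, 0.12], [-0.15, -0.02]]
mark [0.4434 0.1339 0.057 ] [[-0.06, -0.1], [0.12, 0.01]]
ptip [0.4084 0.2196 0.0481] [[-0.09, -0.14], [0.18, 0.02]]
pin [ 0.4788 -0.0029  0.0826] [[0.04, 0.06], [-0.07, -0.01]]
scr1 [0.5591 0.2519 0.027 ] [[-0.07, -0.09], [0.12, 0.02]]
scr2 [0.4178 0.2982 0.0277] [[0.11, 0.15], [-0.21, -0.03]]
scr3 [0.3695 0.1459 0.0263] [[0.29, 0.48], [-0.59, -0.07]]
holdsmall [ 0.3921 -0.0096  0.0295] [[0.19, 0.34], [-0.37, -0.03]]
hub top [0.484  0.1927] scene [0.4838 0.1924]
hole top [0.4553 0.1508] scene [0.4548 0.1502]
mark top [0.4432 0.1338] scene [0.4453 0.1318]
ptip top [0.408  0.2188] scene [0.4066 0.2224]
bore top [0.4361 0.2075] scene 
pin top [ 0.4792 -0.0031] scene [ 0.4803 -0.0056]
scrR top [0.5119 0.0997] scene 
scr1 top [0.5588 0.2517] scene [0.5593 0.252 ]
scr2 top [0.4183 0.2986] scene [0.4178 0.2976]
scr3 top [0.3707 0.1467] scene [0.3679 0.1457]
hub 0.0 0.0
hole 0.0507 -124.38
mark 0.0716 -124.7
ptip 0.0803 161.06
bore 0.0501 162.88
pin 0.1958 -91.42
scrR 0.0971 -73.31
scr1 0.0953 38.26
scr2 0.1247 121.83
scr3 0.1223 -157.88
rim (array([0.48321827, 0.19249126]), np.float64(0.07362030248058543))
```

```bash
cat > rel.py <<'E'
import sys; from h import *
# usage: rel.py x y z yawdeg -> tool-frame deltas (mm,deg) from measured pose
o=get_obs();p=o['tool_pos'];r,pi,y=o['ee_rot']
R=cv2.Rodrigues(np.array([0,0,y]))[0]@cv2.Rodrigues(np.array([0,pi,0.]))[0]@cv2.Rodrigues(np.array([r,0.,0]))[0]
print('t',o['time'],'p',np.round(p,4),'rpy',np.round(np.degrees([r,pi,y]),2),'w',round(float(o['width']),4),'F',np.round(o['wrist_force'],1),'q6',np.round(o['joint_positions'][5],2))
if len(sys.argv)>4:
    x=np.array(sys.argv[1:4],float);print('delta',np.round(R.T@(x-p)*1e3,1),'turn',round((np.degrees(y)-float(sys.argv[4])+180)%360-180,2))
E
python3 -m creep '[[[36,-41,0,0],[36,-41,0,0],[36,-41,0,0],[36,-41,0,0],[36,-41,0,0],[36,-41,0,0],[36,-41,0,0],[36,-41,0,0]]]' 0.43
python3 -m creep '[[[36,-41,0,0],[36,-41,0,0],[36,-41,0,0],[36,-41,0,0],[36,-41,0,0],[36,-41,0,0],[36,-41,0,0],[36,-41,0,0]]]'
python3 rel.py .5234 .2503 .13 145.5
```

```text
time: 1.1
tool_pos: [0.3353, -0.1395, 0.2052]
ee_rot: [3.141, -0.0, 0.257]
wrist_force: [0.3, -0.8, 0.1]
width: 0.0404
time: 2.1
tool_pos: [0.5303, 0.251, 0.2047]
ee_rot: [3.141, 0.001, 0.258]
wrist_force: [0.2, -0.9, -0.6]
width: 0.0404
t 2.1 p [0.5303 0.251  0.2047] rpy [1.7997e+02 5.0000e-02 1.4790e+01] w 0.0404 F [ 0.2 -0.9 -0.6] q6 1.66
delta [-6.7 -1.1 74.7] turn -130.71
```

```bash
python3 -m creep '[[[0,0,0,-10.5],[0,0,0,-10.5],[0,0,0,-10.5],[0,0,0,-10.5],[0,0,0,-10.5],[0,0,0,-10.5],[0,0,0,-10.5],[0,0,0,-10.5]]]'
python3 -m creep '[[[0,0,0,-10.5],[0,0,0,-10.5],[0,0,0,-10.5],[0,0,0,-10.5],[0,0,0,0],[0,0,0,0]]]'
python3 rel.py .5234 .2503 .08 145.5
python3 - <<'E'
from h import *
# pin head / holder yaw from depth + colour
for n,(u0,u1,v0,v1) in (('top',(335,380,180,215)),('scene',(328,362,178,215))):
    s=snap(n) ;np.savez(f'/tmp/{n}2.npz',**s)
    P=cloud(s)[v0:v1,u0:u1];c=s['color'][v0:v1,u0:u1].astype(int);z=P[...,2]
    dark=(c.max(2)<70).astype(np.uint8); br=(c.min(2)>120).astype(np.uint8)
    for nm,m in(('dark',dark),('bright',br)):
        k=cv2.findContours(m,0,2)[0]
        if k:
            k=max(k,key=cv2.contourArea);print(n,nm,cv2.minAreaRect(k),cv2.contourArea(k))
E
```

```text
time: 3.1
tool_pos: [0.5296, 0.2492, 0.2047]
ee_rot: [-3.14, 0.0, 1.73]
wrist_force: [-0.3, 0.5, 0.1]
width: 0.0408
time: 3.85
tool_pos: [0.5298, 0.2493, 0.2051]
ee_rot: [-3.141, -0.0, 2.454]
wrist_force: [0.0, 0.1, 0.2]
width: 0.0405
t 3.85 p [0.5298 0.2493 0.2051] rpy [-1.7997e+02 -2.0000e-02  1.4062e+02] w 0.0405 F [0.  0.1 0.2] q6 -0.54
delta [  5.6  -3.2 125.1] turn -4.88
top dark ((20.65999984741211, 18.380001068115234), (19.230186462402344, 20.48238754272461), 79.69515228271484) 350.0
top bright ((23.350000381469727, 17.55000114440918), (6.957010269165039, 6.008327484130859), 71.56504821777344) 31.5
scene dark ((16.350000381469727, 22.44999885559082), (21.187259674072266, 20.871028900146484), 18.43494987487793) 294.5
scene bright ((8.5, 5.5), (11.0, 17.0), 90.0) 96.0
```

```bash
python3 -m creep '[[[5.6,-3.2,0,-4.9],[0,0,40,0],[0,0,40,0],[0,0,40,0],[0,0,20,0],[0,0,10,0],[0,0,0,0],[0,0,0,0]]]'
python3 rel.py .5234 .2503 .031 145.5
```

```text
time: 4.95
tool_pos: [0.5245, 0.2507, 0.0569]
ee_rot: [3.14, 0.002, 2.542]
wrist_force: [1.3, 0.2, 0.6]
width: 0.041
t 4.95 p [0.5245 0.2507 0.0569] rpy [1.7988e+02 9.0000e-02 1.4566e+02] w 0.041 F [1.3 0.2 0.6] q6 -0.62
delta [ 0.7 -1.  25.9] turn 0.16
```

```bash
python3 -m creep '[[[0.5,-0.5,10,0],[0,0,10,0],[0,0,5,0],[0,0,0,0]]]'
python3 -m creep '[[[0,0,0,0],[0,0,0,0],[0,0,0,0],[0,0,0,0],[0,0,0,0],[0,0,0,0]]]' 0
python3 rel.py .5234 .2503 .031 145.5
```

```text
time: 5.45
tool_pos: [0.5223, 0.25, 0.0295]
ee_rot: [-3.14, -0.001, 2.542]
wrist_force: [-0.1, 0.4, -0.5]
width: 0.0402
time: 6.2
tool_pos: [0.5226, 0.2498, 0.0307]
ee_rot: [-3.14, 0.0, 2.542]
wrist_force: [-1.9, -2.1, 3.4]
width: 0.0085
t 6.2 p [0.5226 0.2498 0.0307] rpy [-179.94    0.    145.65] w 0.0085 F [-1.9 -2.1  3.4] q6 -0.62
delta [-0.3  0.9 -0.3] turn 0.15
```

```bash
python3 -m creep '[[[-7.3,-0.4,0,6],[-7.3,-0.4,0,6],[-7.3,-0.4,0,6],[0,0,0,0],[0,0,0,0]]]'
python3 - <<'E'
from h import *
o=get_obs();d=o['tool_pos'][:2]-np.array([.4838,.1926]);print(np.hypot(*d),np.degrees(np.arctan2(d[1],d[0])),np.degrees(o['ee_rot'][2])-90,o['wrist_force'],o['width'])
E
```

```text
time: 6.82
tool_pos: [0.5385, 0.2351, 0.0307]
ee_rot: [-3.141, 0.0, 2.23]
wrist_force: [-3.1, -2.2, 4.9]
width: 0.0085
0.06924600588072691 37.83501726603891 37.74358258127569 [-3.14799286 -2.2478997   4.91207727] 0.008526251744793639
```

```bash
python3 -m creep '[[[-7.3,-0.4,0,6],[-7.3,-0.4,0,6],[-7.3,-0.4,0,6],[-7.3,-0.4,0,6],[-7.3,-0.4,0,6],[-7.3,-0.4,0,6],[-7.3,-0.4,0,6],[-7.3,-0.4,0,6]]]'
python3 -m creep '[[[-8.5,-0.5,0,7],[0,0,0,0],[0,0,0,0]]]'
python3 - <<'E'
from h import *
o=get_obs();d=o['tool_pos'][:2]-np.array([.4838,.1926]);print(np.hypot(*d),np.degrees(np.arctan2(d[1],d[0])),np.degrees(o['ee_rot'][2])-90,o['wrist_force'],o['width'])
t=snap('top');s=snap('scene');np.savez('/tmp/top3.npz',**t);np.savez('/tmp/scene3.npz',**s)
a=cv2.resize(t['color'][165:247,240:320],None,fx=5,fy=5,interpolation=cv2.INTER_CUBIC)
b=cv2.resize(s['color'][200:282,268:348],None,fx=5,fy=5,interpolation=cv2.INTER_CUBIC)
cv2.imwrite('pics/c.png',np.hstack([a,b])[:,:,::-1])
E
```

```text
time: 7.82
tool_pos: [0.5524, 0.1811, 0.0307]
ee_rot: [3.141, -0.002, 1.39]
wrist_force: [-1.4, 0.9, 2.1]
width: 0.0086
time: 8.2
tool_pos: [0.5504, 0.1723, 0.0307]
ee_rot: [3.141, -0.001, 1.27]
wrist_force: [-1.7, 1.0, 2.5]
width: 0.0082
0.06960101030482206 -16.996904192360947 -17.208066683746566 [-1.71144484  0.9553983   2.48337705] 0.008191257877203118
```

View pics/c.png

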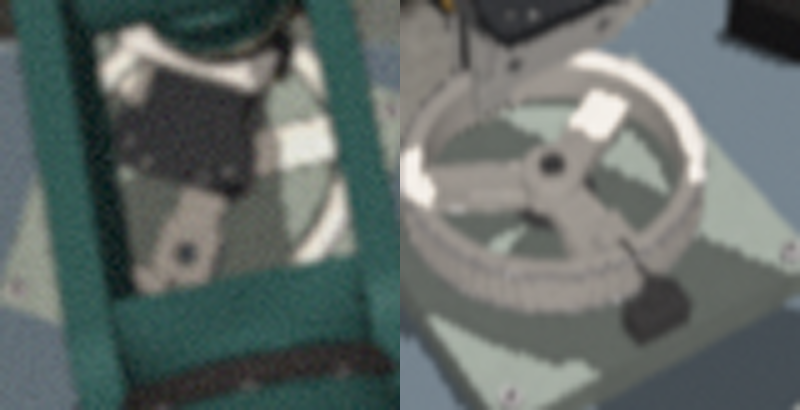

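In the picture, the top view's left half shows the hole at (185,254), and the scene's right half shows the spoke meeting the pointer at about (620,238). I'll compute the hole angle from that.

```bash
python3 - <<'E'
from h import *
t=dict(np.load('/tmp/top3.npz'));h=np.array([.4838,.1926])
g=t['color'][210:223,270:284].astype(float).mean(2);
print(g.round().astype(int))
w=np.clip(85-g,0,None);w[:,:2]=0;v,u=np.mgrid[210:223,270:284]
k=(np.hypot(u-276.6,v-215.4)<3.5)*w
for U,V in((276.6,215.4),((k*u).sum()/k.sum(),(k*v).sum()/k.sum())):
    p=onplane(t,U,V,.038)[:2]-h;print(U,V,np.linalg.norm(p),np.degrees(np.arctan2(p[1],p[0])))
E
```

```text
[[ 87  95 106 128 139 138 136 138 138 139 138 134 127 109]
 [ 86 100 117 129 138 139 136 138 136 136 138 136 133 110]
 [ 87  97 121 134 134 135 129 134 130 136 133 137 139 117]
 [ 91 108 125 135 133 119 110 106 114 129 136 137 132 115]
 [ 95 118 131 138 124 101  83  77  90 115 135 138 133 106]
 [103 118 135 134 115  95  69  64  87 113 131 137 125  99]
 [110 130 139 133 118  94  76  70  87 109 133 129 111  89]
 [108 128 141 136 130 110  92  88 106 122 135 131 103  83]
 [114 126 135 137 136 126 120 117 123 135 134 125  97  84]
 [123 127 134 129 133 132 130 135 132 138 132 120  91  78]
 [133 126 132 125 118 124 132 133 136 135 123 107  82  75]
 [135 134 122 109  94 109 119 117 112 113 109  92  76  70]
 [129 132 116  96  87  93  91  95  92  85  76  74  72  69]]
276.6 215.4 0.050473169584061686 162.57155616911774
276.61682242990656 215.196261682243 0.04995394155249606 162.43402489147502
```

```bash
python3 -m creep '[[[-1.2,0,0,1],[0,0,0,0]]]'
python3 -m creep '[[[0,0,0,0],[0,0,0,0],[0,0,0,0]]]' 0.43
python3 -m creep '[[[0,0,-20,0],[0,0,-40,0],[0,0,-40,0],[0,0,-40,0],[0,0,-20,0]]]'
python3 rel.py .479 -.0035 .2 90
```

```text
time: 8.55
tool_pos: [0.5501, 0.1714, 0.0307]
ee_rot: [3.141, -0.002, 1.251]
wrist_force: [-0.1, 2.5, 1.6]
width: 0.0082
time: 8.93
tool_pos: [0.5494, 0.1701, 0.0299]
ee_rot: [-3.141, 0.001, 1.251]
wrist_force: [-0.5, 0.1, -0.5]
width: 0.0352
time: 9.55
tool_pos: [0.5507, 0.1705, 0.1935]
ee_rot: [3.138, -0.002, 1.251]
wrist_force: [0.2, -0.0, 0.8]
width: 0.0401
t 9.55 p [0.5507 0.1705 0.1935] rpy [ 1.7977e+02 -1.0000e-01  7.1660e+01] w 0.0401 F [ 0.2 -0.   0.8] q6 0.52
delta [-187.7  -13.2   -6.9] turn -18.34
```

```bash
python3 - <<'E'
from h import *
t=snap('top');s=snap('scene');np.savez('/tmp/top4.npz',**t);np.savez('/tmp/scene4.npz',**s)
f=lambda m,u,v,w,h,k:cv2.resize(m['color'][v:v+h,u:u+w],(w*k,h*k),interpolation=cv2.INTER_CUBIC)
l=np.hstack([f(t,347,186,24,24,12),f(s,332,178,24,24,12)]);r=np.hstack([f(t,245,190,70,62,4)[:,:288],f(s,275,215,72,62,4)])
r2=np.zeros((248,576,3),np.uint8);r2[:,:r.shape[1]]=r[:, :576]
cv2.imwrite('pics/d.png',np.vstack([l,r2])[:,:,::-1])
E
```

```text
(no output)
```

View pics/d.png

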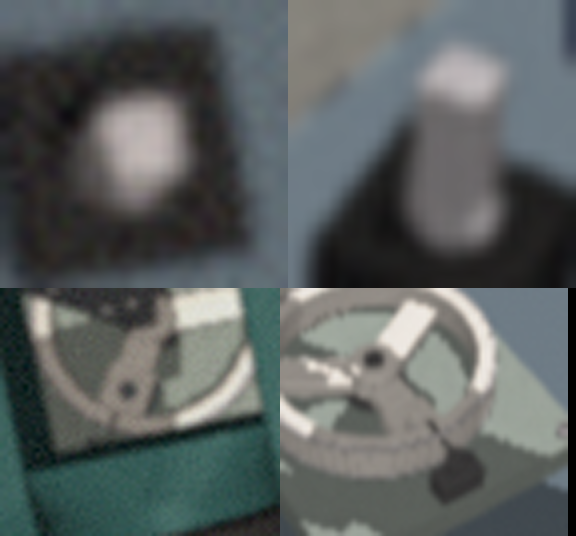

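Picture d: hole in the lower-left panel at (128,390), with the mark line at about (110,415). In the lower-right panel the dark mark runs straight into the pointer tongue at (430,422). The pin head's top face in the scene panel has corners (425,85), (450,45), (505,65) and (475,105).

```bash
python3 - <<'E'
from h import *
L=lambda n:dict(np.load(f'/tmp/{n}4.npz'))
t,s=L('top'),L('scene');h=np.array([.4838,.1926])
q=np.array([onplane(s,332+(x-288+.5)/12-.5,178+(y+.5)/12-.5,.08)[:2] for x,y in((425,85),(450,45),(505,65),(475,105))])
e=np.roll(q,-1,0)-q;print('head scene',q.mean(0),np.hypot(*e.T),np.degrees(np.arctan2(e[:,1],e[:,0]))%90)
for r,thr in ((t,120),(s,125)):
    u0,v0=(350,190) if r is t else (338,178)
    g=r['color'].astype(float).min(2)[v0:v0+14,u0:u0+14]
    G=cv2.resize(g,None,fx=8,fy=8,interpolation=cv2.INTER_CUBIC)
    k=max(cv2.findContours((G>(thr if r is t else 140)).astype(np.uint8),0,1)[0],key=cv2.contourArea)[:,0]
    w=np.array([onplane(r,u0+(a+.5)/8-.5,v0+(b+.5)/8-.5,.08)[:2] for a,b in k]).astype(np.float32)*1e3
    R=cv2.minAreaRect(w);print(R)
u0,v0=268,206
g=t['color'].astype(float).mean(2)
for nm,(U,V),rr,z in(('hole',(276.8,215.2),3.5,.038),):
    v,u=np.mgrid[:400,:640];k=(np.hypot(u-U,v-V)<rr)*np.clip(90-g,0,None)
    p=onplane(t,(k*u).sum()/k.sum(),(k*v).sum()/k.sum(),z)[:2];d=p-h;print(nm,p,np.linalg.norm(d),np.degrees(np.arctan2(d[1],d[0])))
print(g[216:228,268:282].round().astype(int))
E
```

```text
head scene [ 0.4802849 -0.0046119] [0.01536425 0.01394136 0.01581599 0.01283008] [14.46727664 10.13164658 10.27893579  7.91762542]
((478.7406921386719, -2.966533660888672), (19.222679138183594, 16.33637809753418), 19.502534866333008)
((480.09637451171875, -4.673774719238281), (17.441179275512695, 17.892011642456055), 9.23786735534668)
hole [0.43639144 0.20798955] 0.049843855925841986 162.01576772254427
[[ 90  99 115 133 133 130 116  91  73  71  89 117 130 130]
 [ 94 103 119 133 136 135 122 109  88  96 113 125 135 118]
 [111 112 114 132 134 131 136 118 116 121 125 132 129 113]
 [133 124 128 123 126 131 129 134 129 128 133 133 131 108]
 [133 129 133 129 122 119 122 125 127 128 132 130 121  96]
 [124 132 136 130 120 105 107 124 125 127 130 125 115  97]
 [115 120 131 130 111 100 111 124 133 130 124 122 122 110]
 [ 96  99 113 116 104  98 114 128 133 127 138 129 135 134]
 [ 88  83 101  99  92  95 113 123 126 131 127 133 129 134]
 [ 87  91  91  88  82  82  95 103 107 113 123 124 119 115]
 [ 85  82  90  81  72  74  82  85  87  90  92  96  88  81]
 [ 74  73  70  69  69  66  67  65  63  62  56  53  51  37]]
```

```bash
python3 -m creep '[[[-47,-3,0,0],[-47,-3,0,0],[-47,-3,0,0],[-46.7,-4.2,0,0],[0,0,0,-9.5],[0,0,0,-9.5],[0,0,0,-9.3],[0,0,0,0]]]'
python3 -m creep '[[[0,0,40,0],[0,0,40,0],[0,0,10,0],[0,0,0,0],[0,0,0,0]]]'
python3 rel.py .4797 -.0038 .050 100
```

```text
time: 10.65
tool_pos: [0.4774, -0.0036, 0.1889]
ee_rot: [-3.139, -0.0, 1.743]
wrist_force: [-0.1, 0.5, -0.3]
width: 0.0406
time: 11.28
tool_pos: [0.4794, -0.0036, 0.1023]
ee_rot: [3.138, 0.001, 1.744]
wrist_force: [0.1, 0.6, 0.4]
width: 0.0399
t 11.275 p [ 0.4794 -0.0036  0.1023] rpy [1.7982e+02 6.0000e-02 9.9940e+01] w 0.0399 F [0.1 0.6 0.4] q6 -0.3
delta [-0.2  0.1 52.3] turn -0.06
```

```bash
python3 -m creep '[[[0,0,20,0],[0,0,20,0],[0,0,10,0],[0,0,2,0],[0,0,0,0]]]'
python3 rel.py .4797 -.0038 .050 100
python3 -m creep '[[[0,0,0,0],[0,0,0,0],[0,0,0,0],[0,0,0,0],[0,0,0,0]]]' 0
python3 rel.py .4797 -.0038 .050 100
```

```text
time: 11.9
tool_pos: [0.4788, -0.0036, 0.0494]
ee_rot: [3.14, 0.001, 1.745]
wrist_force: [0.0, 0.7, 0.6]
width: 0.0405
t 11.9 p [ 0.4788 -0.0036  0.0494] rpy [1.7991e+02 3.0000e-02 9.9960e+01] w 0.0405 F [0.  0.7 0.6] q6 -0.3
delta [-0.4  0.8 -0.6] turn -0.04
time: 12.52
tool_pos: [0.4785, -0.0035, 0.0488]
ee_rot: [3.141, 0.0, 1.745]
wrist_force: [0.6, 0.1, 2.0]
width: 0.0157
t 12.525 p [ 0.4785 -0.0035  0.0488] rpy [1.7995e+02 2.0000e-02 9.9970e+01] w 0.0157 F [0.6 0.1 2. ] q6 -0.3
delta [-0.5  1.2 -1.2] turn -0.03
```

```bash
python3 -m creep '[[[0,0,-20,0],[0,0,-40,0],[0,0,-30,0],[54,-1.2,0,0],[54,-1.2,0,0],[54,-1.2,0,0],[53.7,-1.2,0,0],[0,0,0,0]]]'
python3 -m creep '[[[0,0,0,-10.3],[0,0,0,-10.3],[0,0,0,-10.3],[0,0,0,-10.3],[0,0,0,-10.3],[0,0,0,-10],[0,0,20,0],[0,0,0,0]]]'
python3 rel.py .4362 .208 .117 161.5
python3 - <<'E'
from h import *
t=snap('top');s=snap('scene');np.savez('/tmp/top5.npz',**t);np.savez('/tmp/scene5.npz',**s)
f=lambda m,u,v,w,h,k:cv2.resize(m['color'][v:v+h,u:u+w],(w*k,h*k),interpolation=cv2.INTER_CUBIC)
cv2.imwrite('pics/e.png',np.hstack([f(t,255,185,50,60,8),f(s,290,205,50,60,8)])[:,:,::-1])
E
```

```text
time: 13.52
tool_pos: [0.4345, 0.2109, 0.1378]
ee_rot: [-3.14, -0.0, 1.751]
wrist_force: [0.1, -0.7, -1.7]
width: 0.0157
time: 14.52
tool_pos: [0.4348, 0.2065, 0.1164]
ee_rot: [-3.138, -0.003, 2.817]
wrist_force: [0.4, -0.5, -0.5]
width: 0.016
t 14.525 p [0.4348 0.2065 0.1164] rpy [-179.8    -0.2   161.38] w 0.016 F [ 0.4 -0.5 -0.5] q6 -0.92
delta [-0.8  1.9 -0.6] turn -0.12
```

View pics/e.png

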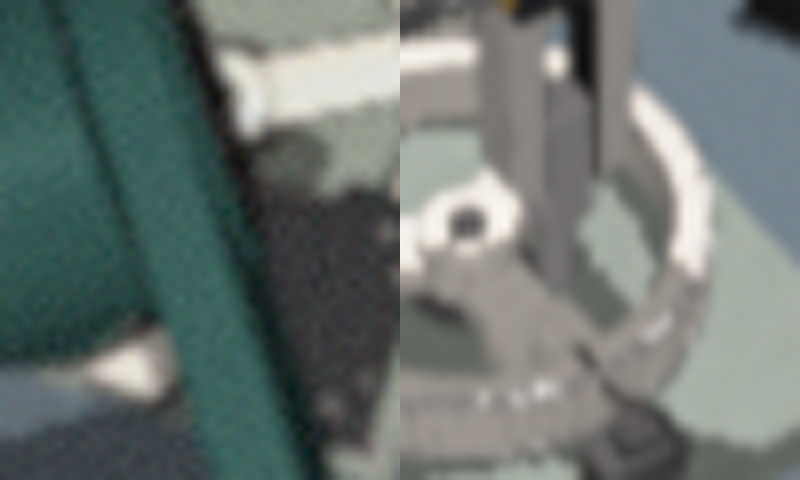

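The scene half of the picture shows the held pin upright, with its tip at about (560,285). I'll check that pixel against the projected TCP.

```bash
python3 - <<'E'
from h import *
s=dict(np.load('/tmp/scene5.npz'))
for z in(.068,.071,.103): u,v=proj(s,(.4348,.2065,z));print(z,(u-290+.5)*8+400,(v-205+.5)*8)
g=s['color'][225:250,300:320].astype(int).mean(2);print(g)
E
```

```text
0.068 557.4642347735662 287.5534215230605
0.071 557.4562049845858 280.99600975858175
0.103 557.3681653491308 209.0997067952742
[[158.         137.         119.33333333 120.33333333 131.33333333
  133.         134.33333333 127.         108.33333333 107.66666667
  111.66666667 110.33333333 112.         103.66666667  84.66666667
  118.66666667 125.33333333 121.         122.33333333 124.66666667]
 [197.66666667 181.33333333 139.         123.66666667 133.33333333
  134.66666667 133.66666667 127.         107.33333333 108.66666667
  110.33333333 111.33333333 112.         106.33333333  89.66666667
  114.66666667 113.66666667 105.         110.33333333 118.33333333]
 [226.66666667 220.66666667 176.         139.         137.33333333
  134.33333333 134.66666667 126.33333333 108.66666667 107.33333333
  111.66666667 111.33333333 111.66666667 114.66666667 112.
  118.66666667 112.33333333 100.33333333 101.         109.66666667]
 [234.33333333 234.         218.         178.66666667 151.
  135.33333333 132.66666667 127.33333333 110.         109.33333333
  111.66666667 110.66666667 111.33333333 121.   
[... 4836 characters left out ...]
43.33333333 142.         149.66666667 149.66666667
  145.33333333 138.33333333 132.         139.         142.33333333
  139.         145.66666667 149.33333333 146.         142.66666667]
 [114.33333333 132.66666667 143.66666667 148.         150.
  146.33333333 137.         137.66666667 143.66666667 147.
  142.66666667 127.33333333 105.66666667 115.33333333 140.33333333
  147.33333333 149.33333333 147.         140.66666667 131.        ]
 [112.         126.66666667 138.33333333 145.33333333 148.66666667
  145.33333333 133.66666667 133.66666667 138.33333333 142.
  144.33333333 132.66666667 103.          92.66666667 125.33333333
  144.66666667 141.         138.66666667 139.         133.33333333]]
```

```bash
python3 -m creep '[[[-0.8,1.9,0,0],[0,0,15,0],[0,0,13,0],[0,0,0,0],[0,0,0,0]]]'
python3 rel.py .4362 .208 .0855 161.5
python3 - <<'E'
from h import *
o=[get_obs()['tool_pos'] for _ in range(5)];print(o)
E
python3 -m creep '[[[0,0,0,0],[0,0,0,0]]]'
python3 rel.py .4362 .208 .0855 161.5
```

```text
time: 15.25
tool_pos: [0.4373, 0.2097, 0.0903]
ee_rot: [-3.141, -0.0, 2.818]
wrist_force: [0.1, 0.3, -0.8]
width: 0.0155
t 15.25 p [0.4373 0.2097 0.0903] rpy [-1.7998e+02 -2.0000e-02  1.6148e+02] w 0.0155 F [ 0.1  0.3 -0.8] q6 -0.92
delta [ 0.5 -2.   4.8] turn -0.02
[array([0.4373097 , 0.20971003, 0.09026741]), array([0.4373097 , 0.20971003, 0.09026741]), array([0.4373097 , 0.20971003, 0.09026741]), array([0.4373097 , 0.20971003, 0.09026741]), array([0.4373097 , 0.20971003, 0.09026741])]
time: 15.5
tool_pos: [0.4377, 0.2098, 0.0909]
ee_rot: [3.141, 0.001, 2.818]
wrist_force: [-0.8, 0.7, -1.2]
width: 0.0157
t 15.5 p [0.4377 0.2098 0.0909] rpy [1.7997e+02 5.0000e-02 1.6147e+02] w 0.0157 F [-0.8  0.7 -1.2] q6 -0.92
delta [ 0.9 -2.2  5.4] turn -0.03
```

```bash
python3 -m creep '[[[0.7,-2.1,4,0],[0,0,0,0],[0,0,0,0]]]'
python3 -m creep '[[[0,0,0,0]]]'
python3 -m creep '[[[0,0,0,0]]]'
python3 rel.py .4362 .208 .0855 161.5
```

```text
time: 15.88
tool_pos: [0.436, 0.2079, 0.0864]
ee_rot: [-3.141, -0.0, 2.818]
wrist_force: [0.2, -0.6, -1.1]
width: 0.016
time: 16.0
tool_pos: [0.4361, 0.2079, 0.0865]
ee_rot: [3.142, 0.0, 2.818]
wrist_force: [0.4, -0.1, -1.6]
width: 0.0155
time: 16.12
tool_pos: [0.4361, 0.208, 0.0865]
ee_rot: [3.142, 0.0, 2.818]
wrist_force: [-1.0, -0.5, -1.6]
width: 0.0159
t 16.125 p [0.4361 0.208  0.0865] rpy [1.8000e+02 1.0000e-02 1.6147e+02] w 0.0159 F [-1.  -0.5 -1.6] q6 -0.92
delta [-0.1  0.1  1. ] turn -0.03
```

```bash
python3 -m creep '[[[0,0,3,0],[0,0,0,0]]]'
for i in 1; do python3 -m creep '[[[0,0,1,0],[0,0,0,0]]]'; done
python3 -m creep '[[[0,0,1,0],[0,0,0,0]]]'
```

```text
time: 16.38
tool_pos: [0.4358, 0.2078, 0.083]
ee_rot: [-3.141, -0.001, 2.818]
wrist_force: [-0.2, -0.5, -2.0]
width: 0.0156
time: 16.62
tool_pos: [0.436, 0.2079, 0.0823]
ee_rot: [-3.141, -0.0, 2.818]
wrist_force: [0.4, 1.1, 0.3]
width: 0.0158
time: 16.88
tool_pos: [0.436, 0.2079, 0.0814]
ee_rot: [-3.141, -0.0, 2.818]
wrist_force: [-0.9, -0.9, -1.3]
width: 0.016
```

```bash
python3 -m creep '[[[0,0,1,0],[0,0,0,0]]]'
python3 -m creep '[[[0,0,1,0],[0,0,0,0]]]'
```

```text
time: 17.12
tool_pos: [0.436, 0.2079, 0.0803]
ee_rot: [-3.141, -0.0, 2.818]
wrist_force: [0.3, 0.0, -1.7]
width: 0.0161
time: 17.38
tool_pos: [0.436, 0.2079, 0.0793]
ee_rot: [-3.141, -0.0, 2.818]
wrist_force: [0.3, 0.9, -1.7]
width: 0.0158
```

```bash
python3 -m creep '[[[0,0,2,0],[0,0,2,0],[0,0,0,0]]]'
python3 -m creep '[[[0,0,2,0],[0,0,2,0],[0,0,0,0]]]'
python3 -m creep '[[[0,0,2,0],[0,0,1,0],[0,0,0,0]]]'
python3 -m creep '[[[0,0,1,0],[0,0,0,0]]]'
```

```text
time: 17.75
tool_pos: [0.4359, 0.2079, 0.0751]
ee_rot: [-3.141, -0.0, 2.818]
wrist_force: [-0.3, -0.2, -0.9]
width: 0.0156
time: 18.12
tool_pos: [0.4359, 0.2079, 0.0712]
ee_rot: [-3.141, -0.0, 2.818]
wrist_force: [0.3, -0.2, -0.9]
width: 0.0158
time: 18.5
tool_pos: [0.436, 0.2079, 0.0683]
ee_rot: [-3.141, -0.0, 2.818]
wrist_force: [0.2, -0.7, 0.3]
width: 0.0154
time: 18.75
tool_pos: [0.436, 0.2079, 0.0674]
ee_rot: [-3.141, -0.0, 2.818]
wrist_force: [0.0, 0.7, -0.7]
width: 0.0158
```

```bash
python3 -m creep '[[[0,0,0.7,0],[0,0,0,0]]]'
python3 -m creep '[[[0,0,0.7,0],[0,0,0,0]]]'
python3 -m creep '[[[0,0,0.7,0],[0,0,0,0]]]'
```

```text
time: 19.0
tool_pos: [0.4361, 0.2079, 0.0667]
ee_rot: [-3.142, 0.0, 2.818]
wrist_force: [-0.0, -1.1, -1.1]
width: 0.0158
time: 19.25
tool_pos: [0.4361, 0.2078, 0.066]
ee_rot: [-3.141, 0.0, 2.818]
wrist_force: [0.2, -1.2, -1.1]
width: 0.0158
time: 19.5
tool_pos: [0.436, 0.2078, 0.0652]
ee_rot: [-3.141, 0.0, 2.818]
wrist_force: [0.3, -0.5, -1.0]
width: 0.0158
```

```bash
python3 -m creep '[[[0,0,0.7,0],[0,0,0,0]]]'
python3 -m creep '[[[0,0,1,0],[0,0,0,0]]]'
```

```text
time: 19.75
tool_pos: [0.4361, 0.2078, 0.0646]
ee_rot: [-3.141, 0.0, 2.818]
wrist_force: [-0.7, -1.2, -1.1]
width: 0.016
time: 20.0
tool_pos: [0.4361, 0.2078, 0.0636]
ee_rot: [-3.141, 0.0, 2.818]
wrist_force: [0.1, -1.6, -0.4]
width: 0.0156
```

```bash
python3 -m creep '[[[0,0,1.5,0],[0,0,1.5,0],[0,0,0,0]]]'
python3 -m creep '[[[0,0,1.5,0],[0,0,1.5,0],[0,0,0,0]]]'
python3 -m creep '[[[0,0,1.5,0],[0,0,1.5,0],[0,0,0,0]]]'
```

```text
time: 20.38
tool_pos: [0.436, 0.2078, 0.0604]
ee_rot: [-3.141, 0.0, 2.818]
wrist_force: [0.6, -1.6, -1.1]
width: 0.0155
time: 20.75
tool_pos: [0.4361, 0.2078, 0.0575]
ee_rot: [-3.141, 0.0, 2.818]
wrist_force: [0.2, -2.9, -2.0]
width: 0.0158
time: 21.12
tool_pos: [0.4361, 0.2078, 0.0545]
ee_rot: [-3.141, 0.0, 2.818]
wrist_force: [1.5, -3.0, -0.8]
width: 0.0157
```

```bash
python3 -m creep '[[[0,-0.3,1,0],[0,0,1,0],[0,0,0,0]]]'
python3 -m creep '[[[0,0,0.8,0],[0,0,0,0]]]'
python3 -m creep '[[[0,0,0.6,0],[0,0,0,0]]]'
```

```text
time: 21.5
tool_pos: [0.436, 0.2077, 0.0525]
ee_rot: [3.141, 0.0, 2.818]
wrist_force: [1.8, -2.2, -0.7]
width: 0.0156
time: 21.75
tool_pos: [0.436, 0.2077, 0.0518]
ee_rot: [3.141, 0.0, 2.818]
wrist_force: [0.0, -2.2, 0.1]
width: 0.0154
time: 22.0
tool_pos: [0.436, 0.2077, 0.0512]
ee_rot: [3.141, 0.0, 2.818]
wrist_force: [0.4, -2.5, 0.4]
width: 0.0155
```

```bash
python3 -m creep '[[[0,0,0.5,0],[0,0,0,0]]]'
python3 -m creep '[[[0,0,0.5,0],[0,0,0,0]]]'
python3 -m creep '[[[0,0,0.4,0],[0,0,0,0]]]'
```

```text
time: 22.25
tool_pos: [0.436, 0.2077, 0.0508]
ee_rot: [3.141, 0.0, 2.818]
wrist_force: [0.4, -1.8, 0.8]
width: 0.0156
time: 22.5
tool_pos: [0.436, 0.2077, 0.0508]
ee_rot: [3.141, 0.0, 2.818]
wrist_force: [-1.2, -2.3, 4.4]
width: 0.016
time: 22.75
tool_pos: [0.436, 0.2077, 0.0508]
ee_rot: [3.141, 0.0, 2.818]
wrist_force: [-2.1, -3.2, 6.0]
width: 0.016
```

Contact came exactly at the height calculated for the home position. I'll give it a light press, release and back away.

```bash
python3 -m creep '[[[0,0,0.5,0],[0,0,0,0]]]'
python3 -m creep '[[[0,0,0,0],[0,0,0,0],[0,0,0,0]]]' 0.28
python3 -m creep '[[[0,0,-10,0],[0,0,-30,0],[0,0,-40,0],[0,0,-40,0],[50,0,0,0],[50,0,0,0],[50,0,0,0],[0,0,0,0]]]'
python3 - <<'E'
from h import *
t=snap('top');s=snap('scene');np.savez('/tmp/top6.npz',**t);np.savez('/tmp/scene6.npz',**s)
f=lambda m,u,v,w,h,k:cv2.resize(m['color'][v:v+h,u:u+w],(w*k,h*k),interpolation=cv2.INTER_CUBIC)
cv2.imwrite('pics/f.png',np.hstack([f(t,240,160,80,90,5),f(s,260,200,80,90,5)])[:,:,::-1])
E
```

```text
time: 23.0
tool_pos: [0.4361, 0.2077, 0.0508]
ee_rot: [3.141, 0.0, 2.818]
wrist_force: [-2.4, -3.6, 8.0]
width: 0.0161
time: 23.38
tool_pos: [0.4356, 0.2079, 0.0488]
ee_rot: [-3.142, -0.001, 2.818]
wrist_force: [0.2, -1.3, 0.4]
width: 0.0263
time: 24.38
tool_pos: [0.2918, 0.2562, 0.1703]
ee_rot: [3.14, 0.001, 2.822]
wrist_force: [0.1, -0.2, -0.2]
width: 0.0265
```

View pics/f.png

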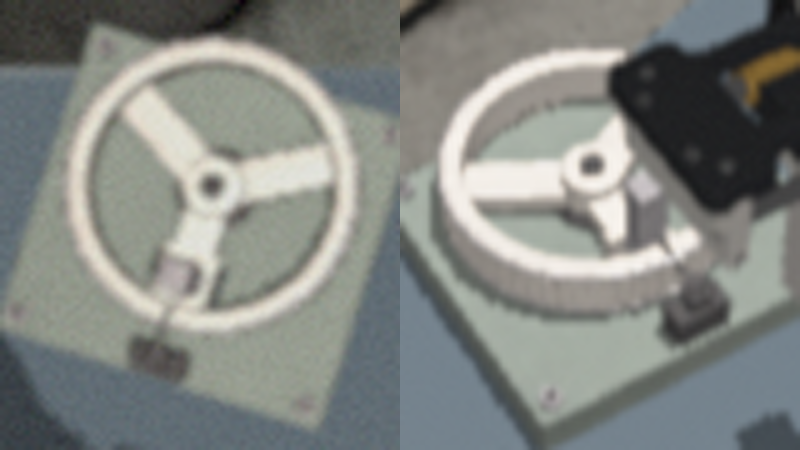

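The pin stands in the wide spoke: head top at (178,272) in the top view and (646,187) in the scene view. The mark runs into the pointer at about (165,325). Last comes a check of the height and the bystanders.

```bash
python3 - <<'E'
from h import *
t=dict(np.load('/tmp/top6.npz'));s=dict(np.load('/tmp/scene6.npz'));t0=dict(np.load('/tmp/top1.npz'))
print(tri((t,240+178.5/5-.5,160+272.5/5-.5),(s,260+246.5/5-.5,200+187.5/5-.5)))
for m in(t,s):
    P=cloud(m);k=(np.hypot(P[...,0]-.436,P[...,1]-.2077)<.006)&(P[...,2]>.06);print(k.sum(),np.percentile(P[k][:,2],[50,90]) if k.any() else '')
for n,(u,v) in(('jar',(208,178)),('timer',(435,194))):
    a=[x['color'][v-12:v+13,u-12:u+13].astype(int) for x in(t0,t)];print(n,np.abs(a[0]-a[1]).mean())
E
```

```text
(array([0.43736932, 0.206101  , 0.07841834]), [[0.18, 0.27], [-0.34, -0.05]])
18 [0.08110968 0.08325782]
16 [0.08374739 0.08595479]
jar 3.739733333333333
timer 2.562666666666667
```

Everything agrees with the pin fully home: the head top should be at 82 mm, and depth gives 81–84 mm. Handing in.

```bash
python3 -c "from bench import ticket; print(ticket.close_job())"
```

```text
the job is handed in; nothing more can be done
None
```

The pulley is turned to the pointer and locked with the timing pin, and the job is handed in after about 24.5 s of the 72 s allowed.

**Turning:** I pinched the rim in the window opposite the mark, turned the pulley about 74° clockwise and let go. The hole then measured 162.0° against a pointer line of 161.5°. The picture shows the mark running into the pointer tongue.

**Pin:** I took it from the larger holder and lowered it in small steps. It went through the hole and into the bore without any search. Before the turn, the bore had shown through an open window about 1 mm off the pointer line. Side forces stayed around 3 N.

**Seating:** Contact came with the tool at 50.8 mm, exactly the height calculated for the pin fully home. I pressed to 8 N, then released and backed well away.

**Last checks:**
- **Pin height:** Camera depth puts the top of the pin head at 81–84 mm, against 82 mm expected. The two-view estimate from hand-picked pixels gave 78 mm. That is 3–4 mm low; I put it down to picking error, because the contact height and depth readings agree.
- **Jar and timer:** their image patches matched the start to within image noise.
- **Robot:** it touches nothing.

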